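# Lock the glue gun's air setting and fit the tamper cover

### The arm

A 7-joint arm with a two-finger parallel gripper is mounted at the origin on the work surface. World frame = base frame: x ahead of the robot, y to its left, z up, the work surface at z = 0. Lengths are in mm, angles in rad, forces in N, time in s.
With the tool pointing down it reaches from about 400 to 750 mm from the base axis. Payload 19.5 kg.
Tool frame: the origin (TCP) lies midway between the tips of the shut fingers; the grasp point (between the pads) lies 19 mm behind it; z points along the fingers, y is the direction in which the jaws open and shut (so a half turn about z gives the same grasp; the last joint's range is limited). The gripper opens to 85 mm and grips with 20 to 120 N. Pads are 22 mm wide; open, the fingers measure 114 mm over their backs; the gripper's body (76 mm by 85 mm) begins 54 mm behind the grasp point. The pads swing forward as they close: fully open they stand 13 mm farther back than shut.
Start: joints at [1.157, 0.707, -0.028, 1.485, 0.022, 0.951, -0.075], TCP at [208.885, -535.688, 231.268] pointing down, gripper open.
Joint ranges: [-2.71, 2.71], [-0.32, 2.16], [-1.57, 1.52], [0, 2.45], [-1.46, 4.6], [0, 2.02], [-2.83, 2.83]. Speed limits (rad/s): [1.89, 1.89, 2.57, 2.57, 3.01, 3.01, 3.01].

### API

Orientations are given as [roll, pitch, yaw] about the fixed x, y, z axes, in that order (R = Rz(yaw) Ry(pitch) Rx(roll)).
In Python, from cell import arm, vision gives the robot as it stands.
- The arm moves only by the tool drive_tool, never from a script. Its arguments are lists of equal length, an entry for each row: "translation": the shift along the world's x, y, z in m, a list of three; "angular": the turn, a rotation vector about the world's x, y, z in rad, a list of three. In form: {"translation": [[dx, dy, dz], ...], "angular": [[wx, wy, wz], ...]}. A call has 1 to 12 rows; each row shifts and turns the commanded pose from where the row before left it; what a row does not reach is not made up. A row lasts 1/8 s, in which the tool goes at most 62.5 mm and 10.7 degrees, less where a joint would pass 70% of its speed; a pose out of reach is approached as far as the arm can. A call with a gripper value outside its range is refused whole. "fingers" is the finger opening in m, from 0 to 0.0854, set as the call begins (left out, the last holds). The fingers move at their own pace and stop on an object; "force" is the grip in N (left out, the last holds). Time passes only in rows, so rows that do not move let the fingers close. It gives the time, the measured TCP pose, the force and the opening at its end, in the units of the state.
- arm.read_state(): the state, without advancing time (a new reading comes with each control period).
- vision.camera(name): name is "scene" or "top" or "wrist"; returns the picture (400x640x3 uint8, red, green, blue); there is no depth.
- vision.camera_model(name): a dict with "K" (3x3 intrinsics, pixels), "D" ([k1, k2, p1, p2, k3] as OpenCV has them; the pictures are not rectified), "cam_to_world" (4x4, takes a point from camera to world coordinates). Camera axes: x right, y down, z forward; pixel columns grow to the right and rows downward; lengths in mm; the calibration is good to about 2 mm. A picture is of the moment at which its call begins: read the wrist's pose just before it. camera_model takes no time and is no camera call; for the wrist camera it gives the pose at the moment of the call.
- arm.sign_off(): hands the job in, once; it reports no verdict.
The state is a dict: "t": time; "q": joint angles; "joint_vel": joint speeds; "joint_torque": joint torques, N m; "tool_pos": TCP position; "orientation": TCP orientation; "contact_force": force on the tool from outside, world axes, zero at the start; "wrist_torque": the same for the moment, N m; "finger_gap": opening from 0.0 (shut) to 1.0 (fully open).
Only numpy, scipy, OpenCV 4.12 (cv2) and the standard library are available. Lean on these libraries where they do the work, as an engineer would, in place of code of your own. Each camera call takes 0.05 s, during which the arm holds its last target.

### The job

The air pressure for the glue spray gun is already set on the bench regulator, so lock it: turn the brass lock ring clockwise until it is fully tight, without letting the black adjusting knob above it turn along and without touching that knob. Then pick up the red tamper cover, lower it gently over knob and ring until it stands fully home and upright on the regulator's shoulder, and let go. Leave the glue tin, flask, spanner and spray gun where they are.

Things in the scene. Friction and masses are not known exactly. Their poses are not given: they have to be found in the camera images.
- regulator: grey air regulator on a bolted-down foot plate 130 x 110 mm. Origin: centre of the plate's underside, on the vertical axis of ring and knob; z up. Body 60 x 60 mm, to 88 mm height; gauge on its -x side (63 mm out, 87 mm high), pipe fittings on +y and -y (65 mm out, 75 mm high). Fingers may squeeze and push it, ring included, with at most 90 N in all
- shoulder (a point): point on the axis, 96 mm above the bench, at the top of the round aluminium shoulder (72 mm across) on which the cover must stand; z up. Above it on the axis: a collar 52 mm across up to 103 mm, bevelled at the top, then the plain bonnet, 40 mm across, up to 113.5 mm
- seat_face (a point): point on the axis, 115.5 mm above the bench, at the top of the red fibre washer on the bonnet, which the sleeve meets when the lock ring is tight; z up
- lock_ring (a point): the outer control: captive knurled brass lock ring on the knob's screw, 48 mm across, 14 mm high (120 to 134 mm above the bench). This point: on the axis at its middle height, z up. It starts 0.55 to 1.4 rad loose, turns clockwise (from above) with an even drag of 0.38 N m (0.25 to 0.3 standing), then meets a firm stop when tight. Above 0.5 N m in all it drags the knob along. Stays when let go
- sleeve: small steel clamp sleeve right under the ring, 34 mm across, 4 mm high, on the axis; the ring screws it down, 4 mm a turn, so it starts only 0.35 to 0.9 mm above the washer. Origin: centre of its underside, z up; its heading is the knob's, not the ring's turn
- knob: inner control: black ribbed adjusting knob, 31 mm across, 22 mm high, right above the ring on the same axis, from 138 to 160 mm above the bench. Origin: centre of its underside, z up, x towards the white pointer line on its top. It must not turn nor be touched
- knob_mark (a point): outer end of the knob's white pointer line, on its top, 13.5 mm from the axis
- cover: red round tamper cover, a deep cap standing mouth down on the bench: 62 mm outside diameter with low ribs, 72 mm high, walls and top 3 mm, bore 56 mm, about 120 g. Origin: centre of its open lower rim; z up through its closed top. Press it on the regulator with less than 40 N
- tin: closed blue and steel glue tin, 72 mm in diameter, 80 mm high, upright, loose. Origin: centre of its underside
- flask: white vacuum flask with dark lid, 72 mm in diameter, 212 mm high, upright, loose. Origin: centre of its underside
- spanner: steel spanner, 170 mm long, lying flat, loose. Origin: centre of its underside, x along its length
- gun: aluminium spray gun standing on its cup (97 mm across, 110 mm high); 200 mm high in all, the nozzle reaches 87 mm to its +x side, handle 90 mm to -x; loose. Origin: centre of the cup's underside
Not all that is in view belongs to the job. Of the things that look like the cover, the middle-sized one is meant.

How it is judged:
By the outcome, as a careful person would: the job done as asked, in the order asked, and still so for the second after the job is handed in, with the robot touching nothing.
It also fails if it takes over 72 s, if anything falls off the work surface, if the arm or the gripper's body presses on something with over 40 N, if the wrist force passes 120 N, or if a joint passes its speed limit or range.

## Working session

There is one attempt and no reset: what is moved stays moved. The work goes in short steps, Python scripts to look and compute and a tool call to move; the robot and the scene stay as the last step left them, time stands still between calls to the robot, and variables do not carry over. Pictures are saved under pics/ and viewed, and the job is handed in when it is done.

Besides the shell and the picture viewer there is one more tool, called as name(argument=value, ...) on one line, values as JSON. drive_tool: Moves the arm, as the interface text tells. Its arguments: {"type":"object","properties":{"translation":{"type":"array","items":{"type":"array","items":{"type":"number"}}},"angular":{"type":"array","items":{"type":"array","items":{"type":"number"}}},"fingers":{"type":"number"},"force":{"type":"number"}},"required":["translation","angular"]}

```bash
ls; mkdir -p pics; cat > h.py <<'E'
import numpy as np, cv2
from cell import arm, vision
def grab(n,f):
    m=vision.camera_model(n); im=vision.camera(n)
    cv2.imwrite('pics/'+f+'.png',im[:,:,::-1]); np.savez('pics/'+f+'.npz',im=im,K=m['K'],D=m['D'],T=m['cam_to_world']); return im
def load(f):
    d=np.load('pics/'+f+'.npz'); return d['im'],d['K'],d['D'],d['T']
def ray(f,uv):
    im,K,D,T=load(f)
    p=cv2.undistortPoints(np.array([[uv]],float),K,D)[0,0]
    d=T[:3,:3]@np.array([p[0],p[1],1]); return T[:3,3],d/np.linalg.norm(d)
def onz(f,uv,z):
    o,d=ray(f,uv); return o+d*(z-o[2])/d[2]
def proj(f,P):
    im,K,D,T=load(f); Ti=np.linalg.inv(T)
    r=cv2.Rodrigues(Ti[:3,:3])[0]
    return cv2.projectPoints(np.array(P,float).reshape(-1,3),r,Ti[:3,3],K,D)[0].reshape(-1,2)
def tri(a,b):
    A=np.zeros((3,3));v=np.zeros(3)
    rs=[ray(*a),ray(*b)]
    for o,d in rs:
        M=np.eye(3)-np.outer(d,d);A+=M;v+=M@o
    p=np.linalg.solve(A,v); return p,[np.linalg.norm((np.eye(3)-np.outer(d,d))@(p-o)) for o,d in rs]
E
python3 - <<'E'
from h import *
for n in ['scene','top','wrist']:
    grab(n,n+'0'); print(n,load(n+'0')[3].round(2).tolist(), load(n+'0')[1].round(0).tolist())
print(arm.read_state())
E
```

```text
pics
scene [[-0.72, 0.45, -0.53, 1238.29], [0.7, 0.47, -0.54, 680.85], [0.01, -0.76, -0.66, 964.99], [0.0, 0.0, 0.0, 1.0]] [[459.0, 0.0, 326.0], [0.0, 459.0, 203.0], [0.0, 0.0, 1.0]]
top [[-0.02, -1.0, 0.08, 490.61], [-1.0, 0.02, -0.02, -10.67], [0.01, -0.08, -1.0, 1334.95], [0.0, 0.0, 0.0, 1.0]] [[474.0, 0.0, 317.0], [0.0, 474.0, 198.0], [0.0, 0.0, 1.0]]
wrist [[0.36, -0.9, -0.25, 271.84], [-0.93, -0.35, -0.1, -511.72], [-0.0, 0.27, -0.96, 373.39], [0.0, 0.0, 0.0, 1.0]] [[292.0, 0.0, 323.0], [0.0, 292.0, 204.0], [0.0, 0.0, 1.0]]
{'t': 0.15, 'q': array([ 1.15727717,  0.70692124, -0.02762555,  1.48487353,  0.02198637,
        0.950883  , -0.07549082]), 'joint_vel': array([-0.00091443, -0.00215136, -0.00157799, -0.00251792, -0.0019345 ,
       -0.00058206,  0.00027104]), 'joint_torque': array([ 1.08806566e-03, -8.83299780e+01,  1.23484612e+00, -2.36192286e+01,
        1.69555336e-02,  5.29309371e-03,  1.56549623e-05]), 'tool_pos': array([ 208.84597886, -535.53159172,  230.9613058 ]), 'orientation': array([-3.14080905e+00,  2.60384578e-06,  3.71824774e-01]), 'contact_force': array([-0.03681952, -0.33508416,  0.01862805]), 'wrist_torque': array([0.02421019, 0.02777343, 0.00806549]), 'finger_gap': 1.0007414863974293}
```

View pics/scene0.png

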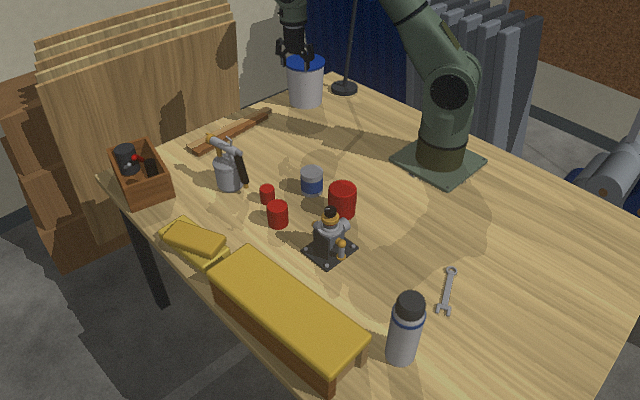

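View pics/top0.png

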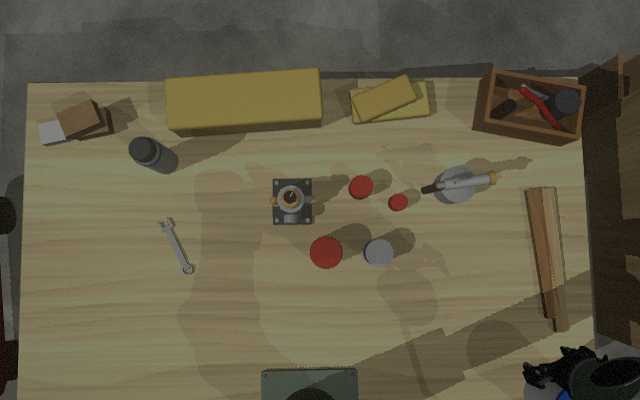

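View pics/wrist0.png

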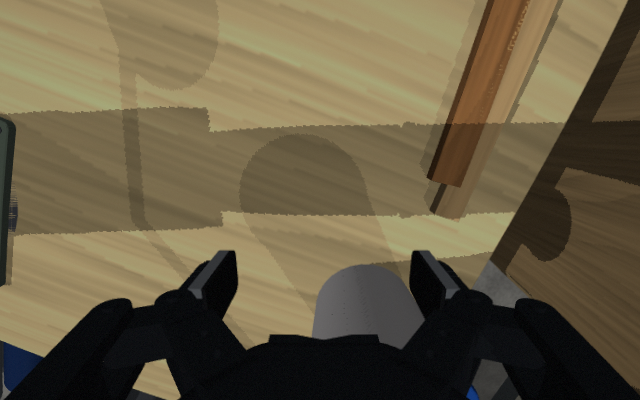

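Candidates for the cover in the top view: large red (326,252), medium red (361,187) and small red (398,202). The medium one fits the description. The regulator is at (291,200).

```bash
python3 - <<'E'
from h import *
a=load('top0')[0][140:280,240:440]; b=load('scene0')[0][160:280,240:400]
a=cv2.resize(a,(800,560),interpolation=cv2.INTER_CUBIC); b=cv2.resize(b,(800,600),interpolation=cv2.INTER_CUBIC)
cv2.imwrite('pics/ctop.png',a[:,:,::-1]); cv2.imwrite('pics/cscene.png',b[:,:,::-1])
for n in ['top0','scene0']:
    im=load(n)[0]; hsv=cv2.cvtColor(im,cv2.COLOR_RGB2HSV)
    m=(((hsv[...,0]<6)|(hsv[...,0]>174))&(hsv[...,1]>170)&(hsv[...,2]>60)).astype(np.uint8)
    k,l,s,c=cv2.connectedComponentsWithStats(m)
    for i in range(1,k):
        if s[i,4]>60: print(n,s[i],c[i].round(1))
for uv in [(326,252),(361,187),(398,202)]: print(uv,onz('top0',uv,72).round(0))
print(onz('top0',(291,199),160).round(0))
E
```

```text
top0 [519  87  42  41 301] [539.1 105.1]
top0 [350 176  23  21 230] [360.8 185.8]
top0 [391 194  15  16 108] [398.  201.3]
top0 [310 237  32  31 419] [325.6 252.5]
scene0 [328 180  28  40 755] [343.5 197.1]
scene0 [260 184  28  46 615] [275.  206.1]
(326, 252) [452. -50.  72.]
(361, 187) [ 624. -147.   72.]
(398, 202) [ 582. -246.   72.]
[587.  37. 160.]
```

View pics/ctop.png

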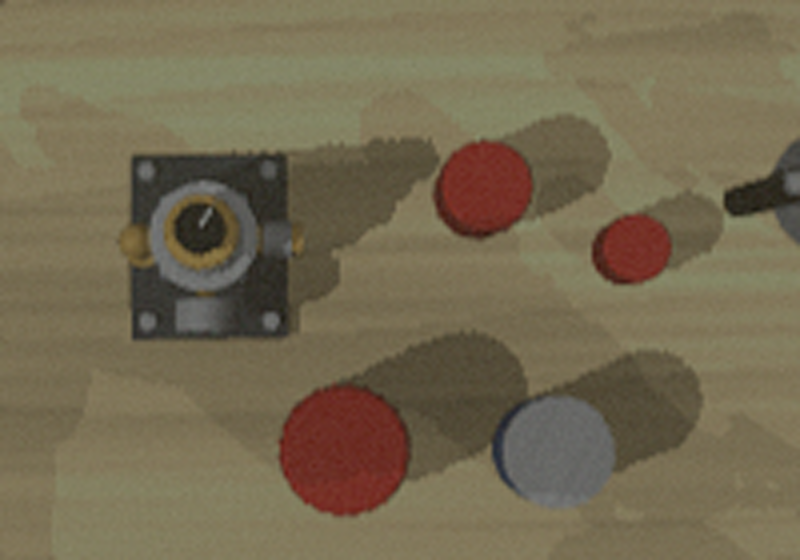

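View pics/cscene.png

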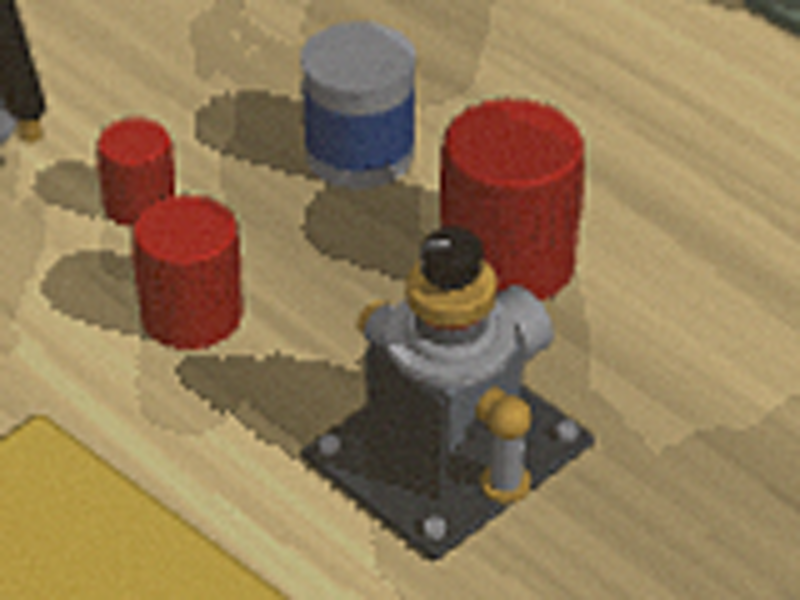

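```bash
python3 - <<'E'
from h import *
# crop->px
t=lambda u,v:((u+.5)/4-.5+240,(v+.5)/4-.5+140); s=lambda u,v:((u+.5)/5-.5+240,(v+.5)/5-.5+160)
print('knobtop',tri(('top0',t(204,228)),('scene0',s(455,240))))
print('shoulder',onz('top0',t(203,238),96))
for c in [(147,172),(270,170),(147,321),(272,321)]: print('bolt',onz('top0',t(*c),8).round(1))
print('covertop',tri(('top0',t(487,187)),('scene0',s(187,228))))
print('w',np.diff([onz('top0',t(441,187),72),onz('top0',t(532,187),72)],axis=0))
print('tin',tri(('top0',t(556,451)),('scene0',s(359,58))))
E
```

```text
knobtop (array([592.35235097,  38.99777775, 157.90854773]), [np.float64(1.3595193513364163), np.float64(1.3595193513364274)])
shoulder [592.1252327   41.30561673  96.        ]
bolt [646.5  83.8   8. ]
bolt [646.6  -2.7   8. ]
bolt [541.8  84.8   8. ]
bolt [540.4  -2.5   8. ]
covertop (array([ 626.06232346, -149.07770951,   67.53241982]), [np.float64(0.33285688302712585), np.float64(0.33285688302718075)])
w [[ -0.95311557 -61.10115527   0.        ]]
tin (array([ 449.27716525, -189.19376718,   79.41988312]), [np.float64(0.5853676123006969), np.float64(0.5853676123007293)])
```

```bash
python3 - <<'E'
from h import *
print(onz('scene0',(343,88),0), onz('scene0',(343,88),-700),onz('scene0',(305,100),0),proj('top0',[[209,-536,231]]))
E
```

```text
[-153.52374343 -631.26936801    0.        ] [-1163.14021598 -1583.0744081   -700.        ] [  48.84316879 -665.70033975    0.        ] [[541.50335414 356.55450167]]
```

drive_tool(translation=[[0,0,0.03],[0,0,0.03]], angular=[[0,0,0],[0,0,0]])

```text
t: 0.4
tool_pos: [208.8, -535.5, 291.8]
orientation: [-3.141, 0.0, 0.372]
contact_force: [-0.7, 0.7, 0.5]
finger_gap: 1.002
```

Pole and bucket lie off the path; going to hover over the regulator.

drive_tool(translation=[[0.024,0.036,0],[0.024,0.036,0],[0.024,0.036,0],[0.024,0.036,0],[0.024,0.036,0],[0.024,0.036,0],[0.024,0.036,0],[0.024,0.036,0],[0.024,0.036,0],[0.024,0.036,0],[0.024,0.036,0],[0.024,0.036,0]], angular=[[0,0,0.1],[0,0,0.1],[0,0,0.1],[0,0,0.1],[0,0,0.1],[0,0,0.1],[0,0,0.1],[0,0,0.1],[0,0,0.1],[0,0,0.1],[0,0,0.1],[0,0,0.1]])

```text
t: 1.9
tool_pos: [497.5, -102.5, 291.2]
orientation: [-3.141, 0.0, 1.575]
contact_force: [0.6, -1.1, -0.1]
finger_gap: 0.997
```

drive_tool(translation=[[0.024,0.036,0],[0.024,0.036,0],[0.024,0.036,0],[0.023,0.036,0],[0,0,0]], angular=[[0,0,0],[0,0,0],[0,0,0],[0,0,0],[0,0,0]])

```text
t: 2.52
tool_pos: [592.3, 43.3, 290.4]
orientation: [-3.14, -0.001, 1.575]
contact_force: [-0.3, -0.7, -0.6]
finger_gap: 1.002
```

```bash
python3 - <<'E'
from h import *
s=arm.read_state(); print(s['t'],s['tool_pos'],s['orientation'],s['q'].round(2)); grab('wrist','w1')
E
```

```text
2.525 [592.33123354  43.29628273 290.40665293] [-3.14047153e+00 -1.27494548e-03  1.57540954e+00] [ 0.03  0.69 -0.34  1.3   0.23  1.18 -0.31]
```

View pics/w1.png

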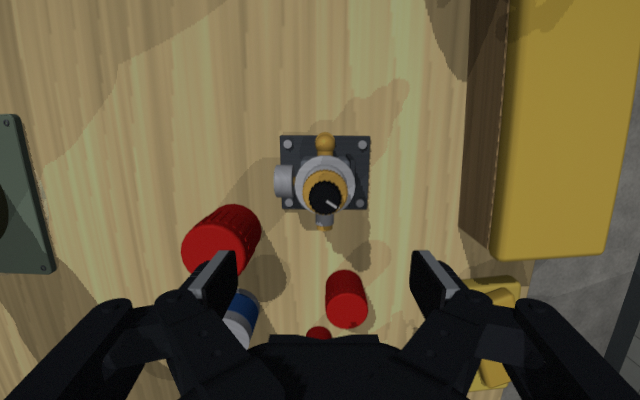

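```bash
python3 - <<'E'
from h import *
im,K,D,T=load('w1'); print(T[:3,3],T[:3,2])
cv2.imwrite('pics/c1.png',cv2.resize(im[120:240,260:390],None,fx=6,fy=5,interpolation=cv2.INTER_CUBIC)[:,:,::-1])
print('pred knobtop',proj('w1',[[592,40,160],[592,40,134],[592,40,96],[592.3,43.3,290]]))
E
```

```text
[591.46330037 110.57487589 433.02621641] [-0.00180014 -0.26799203 -0.96341945]
pred knobtop [[324.34440321 198.93052327]
 [324.32756575 192.7345711 ]
 [324.30731165 185.30607763]
 [325.10053004 253.91027558]]
```

View pics/c1.png

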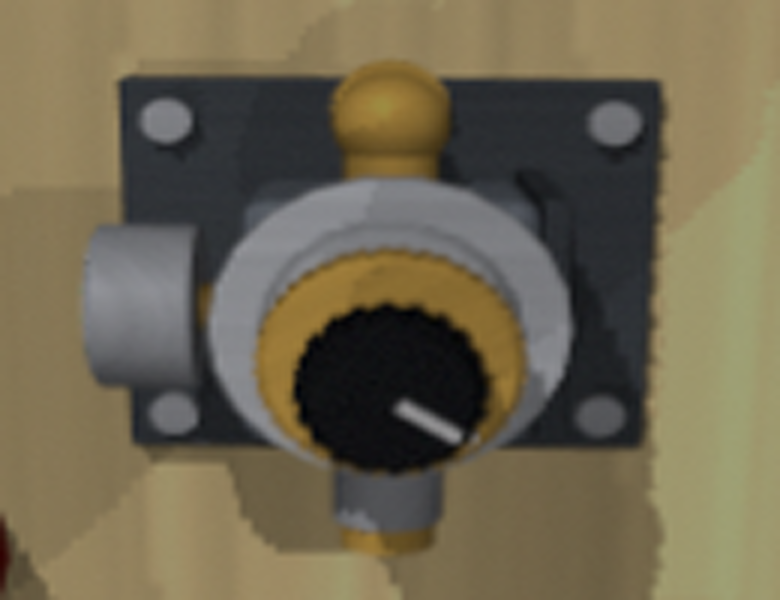

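drive_tool(translation=[[0,-0.003,-0.03],[0,0,-0.03],[0,0,-0.03],[0,0,0]], angular=[[0,0,0],[0,0,0],[0,0,0],[0,0,0]])

```text
t: 3.08
tool_pos: [591.0, 36.2, 200.1]
orientation: [-3.139, 0.001, 1.571]
contact_force: [0.1, -0.2, 0.0]
finger_gap: 1.003
```

```bash
python3 - <<'E'
from h import *
s=arm.read_state(); print(s['t'],s['tool_pos'],s['orientation']); grab('wrist','w2')
im,K,D,T=load('w2')
cv2.imwrite('pics/c2.png',cv2.resize(im[100:250,230:430],None,fx=4,fy=4,interpolation=cv2.INTER_CUBIC)[:,:,::-1])
for f,(u0,v0,u1,v1) in {'w1':(290,160,360,240),'w2':(270,110,390,250)}.items():
    im=load(f)[0]; h=cv2.cvtColor(im,cv2.COLOR_RGB2HSV)
    R=np.zeros(im.shape[:2],np.uint8)
    R[v0:v1,u0:u1]=255
    br=((h[...,0]>12)&(h[...,0]<26)&(h[...,1]>140)&(h[...,2]>90)&(R>0)).astype(np.uint8)
    bk=((h[...,2]<45)&(R>0)).astype(np.uint8)
    for n,m in (('br',br),('bk',bk)):
        k,l,s_,c=cv2.connectedComponentsWithStats(m); i=1+s_[1:,4].argmax(); print(f,n,s_[i],c[i])
E
```

```text
3.075 [590.95180355  36.16025705 200.13286218] [-3.13850729e+00  7.59329216e-04  1.57074092e+00]
w1 br [303 170  44  41 626] [323.87539936 184.14217252]
w1 bk [309 181  32  34 783] [324.21328225 197.00255428]
w2 br [ 296  178   63   56 1267] [326.46961326 196.62036306]
w2 bk [ 305  193   47   51 1736] [327.35426267 218.00460829]
```

View pics/c2.png

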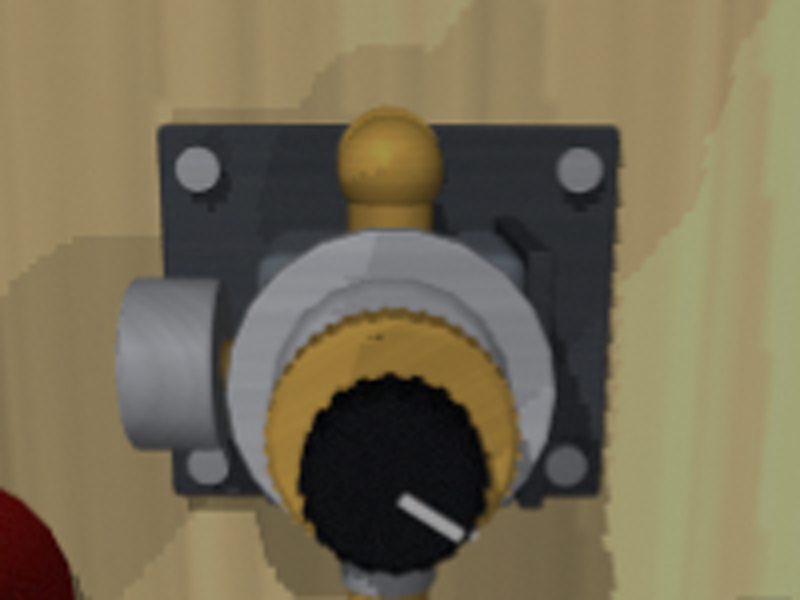

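```bash
python3 - <<'E'
from h import *
a=np.linspace(0,2*np.pi,72)
def ext(f,c,r):
    p=proj(f,np.c_[c[0]+r*np.cos(a),c[1]+r*np.sin(a),np.full(72,c[2])]); return p.min(0),p.max(0)
print(tri(('w1',(324.5,214.5)),('w2',(328,243.5))))
for c in [(592,40,160),(593,39.5,160)]:
    for f in 'w1','w2': print(c,f,'knob',*ext(f,c,15.5),'ringbot/top',*ext(f,(c[0],c[1],134),24),'shoulder',*ext(f,(c[0],c[1],96),36))
E
```

```text
(array([592.62959458,  22.27212334, 153.60498414]), [np.float64(0.3822102388397789), np.float64(0.38221023884008865)])
(592, 40, 160) w1 knob [308.28761159 183.14501898] [340.41224437 214.2592209 ] ringbot/top [301.49357338 170.0267724 ] [347.17254677 214.52656506] shoulder [293.70914882 154.47423744] [354.91320022 214.50920741]
(592, 40, 160) w2 knob [303.21970622 199.87301448] [350.14902333 244.26349017] ringbot/top [294.30253291 179.35091977] [358.62742747 240.91551896] shoulder [284.91856069 156.76892776] [367.52258414 236.8301567 ]
(593, 39.5, 160) w1 knob [309.32893063 183.66620144] [341.4379568  214.75116006] ringbot/top [302.45253294 170.51364529] [348.11130755 214.97551823] shoulder [294.5683068  154.91758033] [355.74844584 214.90757542]
(593, 39.5, 160) w2 knob [304.7471954  200.62200962] [351.6428739 244.9492019] ringbot/top [295.65938738 180.03145113] [359.94416363 241.52007255] shoulder [286.08396862 157.36715939] [368.64474764 237.34597499]
```

drive_tool(translation=[[0,0,0],[0,0,0],[0,0,0]], angular=[[0,0,0],[0,0,0],[0,0,0]], fingers=0.064, force=35)

```text
t: 3.5
tool_pos: [592.0, 37.3, 201.8]
orientation: [3.141, -0.0, 1.572]
contact_force: [0.0, -0.3, 0.3]
finger_gap: 0.752
```

```bash
python3 - <<'E'
from h import *
s=arm.read_state(); print(s['t'],s['tool_pos'],s['orientation'],s['finger_gap'],s['wrist_torque'],s['q'].round(2)); grab('wrist','w3')
E
```

```text
3.5 [592.02237403  37.28396468 201.79163881] [ 3.14099499e+00 -2.07823702e-05  1.57167377e+00] 0.7516196241940738 [0.00870069 0.03196728 0.06083365] [ 0.04  0.78 -0.32  1.45  0.27  0.95 -0.35]
```

View pics/w3.png

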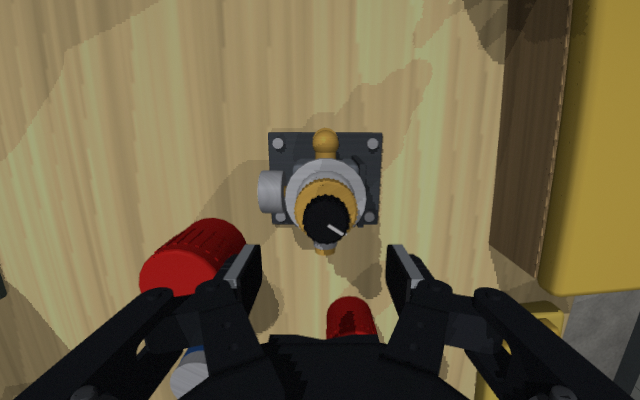

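drive_tool(translation=[[0.0012,0.0027,-0.01],[0,0,-0.02],[0,0,-0.01],[0,0,0],[0,0,0]], angular=[[0,0,0],[0,0,0],[0,0,0],[0,0,0],[0,0,0]])

```text
t: 4.18
tool_pos: [593.3, 40.1, 161.7]
orientation: [3.141, -0.0, 1.572]
contact_force: [0.2, 0.3, -0.2]
finger_gap: 0.755
```

```bash
python3 - <<'E'
from h import *
s=arm.read_state(); print(s['t'],s['tool_pos'],s['orientation'],s['finger_gap'],s['wrist_torque'])
grab('wrist','w4'); grab('scene','s4')
im=load('s4')[0]; cv2.imwrite('pics/cs4.png',cv2.resize(im[150:280,250:410],None,fx=5,fy=4.6,interpolation=cv2.INTER_CUBIC)[:,:,::-1])
E
```

```text
4.175 [593.31251248  40.09258542 161.73264304] [ 3.14107278e+00 -1.11698140e-04  1.57175530e+00] 0.7546987197012572 [ 0.03798197  0.02329541 -0.01637187]
```

View pics/w4.png

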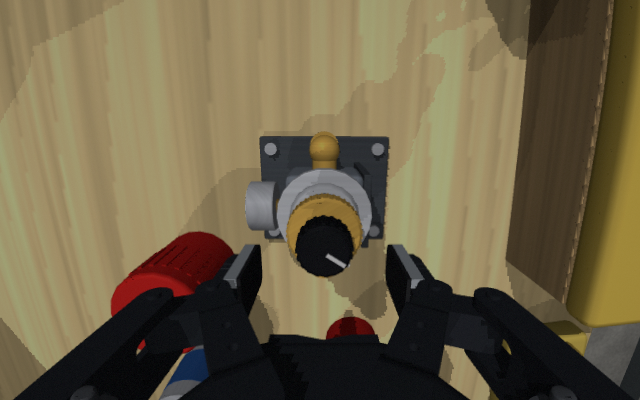

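View pics/cs4.png

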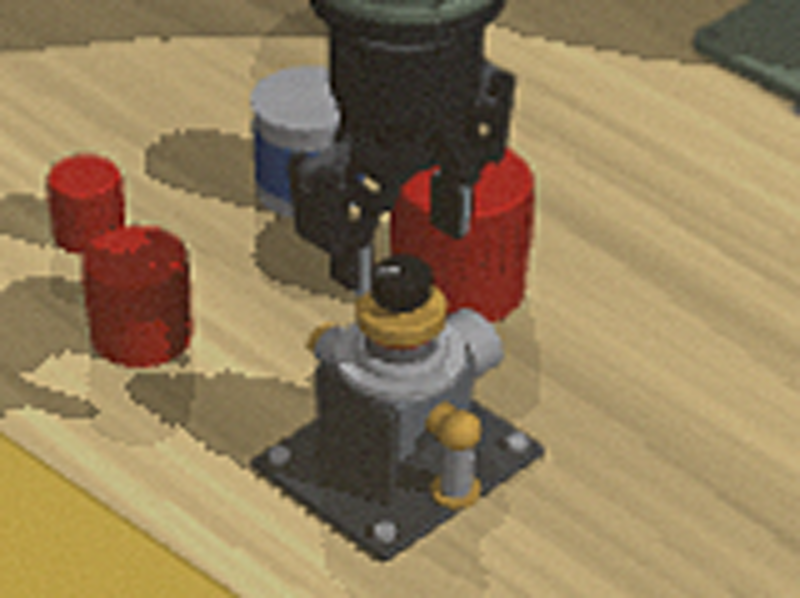

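drive_tool(translation=[[0,0,-0.015],[0,0,-0.015],[0,0,-0.012],[0,0,-0.01],[0,0,0],[0,0,0]], angular=[[0,0,0],[0,0,0],[0,0,0],[0,0,0],[0,0,0],[0,0,0]])

```text
t: 5.03
tool_pos: [593.3, 40.1, 109.6]
orientation: [3.141, -0.0, 1.572]
contact_force: [0.5, 0.2, 0.3]
finger_gap: 0.752
```

```bash
python3 - <<'E'
from h import *
s=arm.read_state(); print(s['t'],s['tool_pos'],s['orientation'],s['finger_gap'],s['wrist_torque'],s['contact_force'])
grab('wrist','w5'); grab('scene','s5')
im=load('s5')[0]; cv2.imwrite('pics/cs5.png',cv2.resize(im[170:270,270:390],None,fx=6,fy=6,interpolation=cv2.INTER_CUBIC)[:,:,::-1])
im=load('w5')[0]; cv2.imwrite('pics/cw5.png',cv2.resize(im[180:320,220:420],None,fx=4,fy=4,interpolation=cv2.INTER_CUBIC)[:,:,::-1])
E
```

```text
5.025 [593.26748464  40.06104586 109.58014557] [ 3.14120088e+00 -6.58446728e-05  1.57179369e+00] 0.7517702385881715 [-0.00311425 -0.01359031 -0.06640475] [0.54210243 0.16932364 0.31233604]
```

View pics/cs5.png

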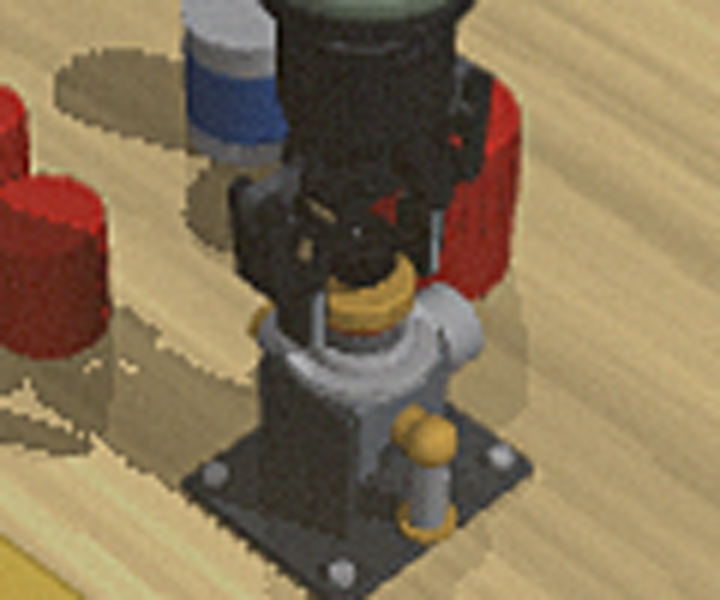

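View pics/cw5.png

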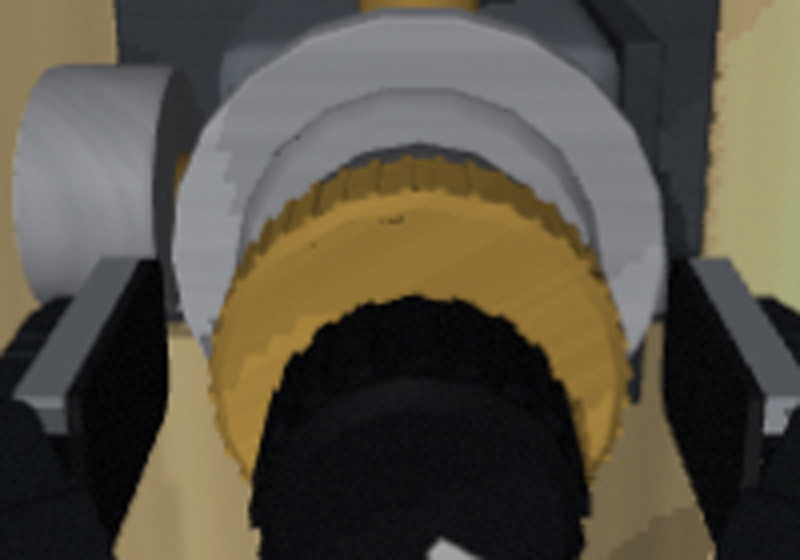

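drive_tool(translation=[[0,0,0],[0,0,0],[0,0,0],[0,0,0],[0,0,0],[0,0,0]], angular=[[0,0,0],[0,0,0],[0,0,0],[0,0,0],[0,0,0],[0,0,0]], fingers=0.044, force=35)

```text
t: 5.88
tool_pos: [593.9, 40.0, 109.9]
orientation: [3.14, -0.0, 1.572]
contact_force: [2.2, -0.6, 5.2]
finger_gap: 0.546
```

```bash
cat > st.py <<'E'
from h import *
s=arm.read_state(); print(s['t'],s['tool_pos'].round(2),s['orientation'].round(4),round(s['finger_gap']*85.4,2),'wt',s['wrist_torque'].round(3),'F',s['contact_force'].round(1),'q7',s['q'][6].round(4),'jt',s['joint_torque'].round(3))
E
python3 st.py
python3 - <<'E'
from h import *
grab('wrist','w6')
im=load('w6')[0]; cv2.imwrite('pics/cw6.png',cv2.resize(im[180:320,220:420],None,fx=4,fy=4,interpolation=cv2.INTER_CUBIC)[:,:,::-1])
E
python3 st.py
```

```text
5.875 [593.85  40.02 109.95] [ 3.1396e+00 -2.0000e-04  1.5715e+00] 46.61 wt [-0.089 -0.512 -0.055] F [ 2.2 -0.6  5.2] q7 -0.4005 jt [-3.5300e-01 -9.3014e+01 -4.2400e+00 -1.6612e+01 -1.7600e-01  6.1100e-01
  7.4000e-02]
5.925 [593.85  40.04 109.95] [ 3.1396e+00 -2.0000e-04  1.5716e+00] 46.74 wt [-0.03  -0.51  -0.091] F [ 2.4 -0.1  5.4] q7 -0.4005 jt [-3.5200e-01 -9.3015e+01 -4.2390e+00 -1.6613e+01 -1.7600e-01  6.1100e-01
  7.5000e-02]
```

View pics/cw6.png

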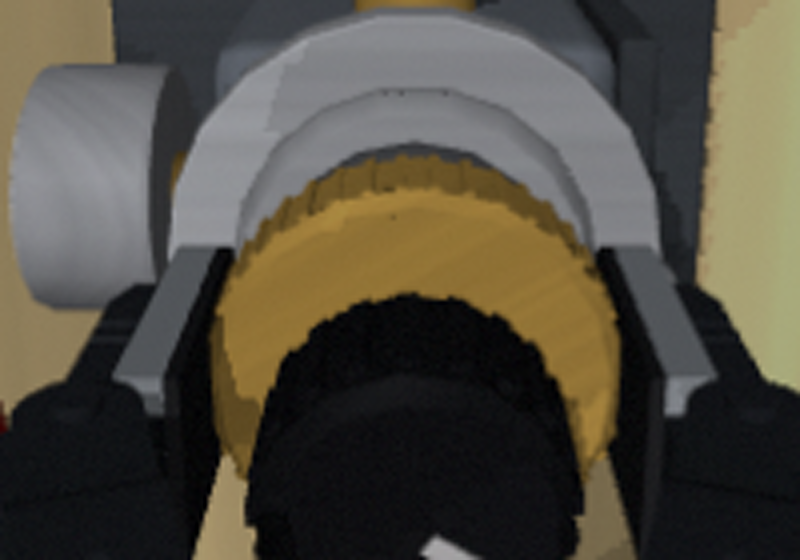

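drive_tool(translation=[[0.0006,0,0],[0,0,0],[0,0,0]], angular=[[0,0,-0.02],[0,0,-0.02],[0,0,0]])

```text
t: 6.3
tool_pos: [593.9, 40.0, 109.9]
orientation: [3.141, 0.0, 1.532]
contact_force: [-1.6, 0.0, 7.6]
finger_gap: 0.549
```

```bash
python3 st.py
```

```text
6.3 [593.86  40.01 109.91] [3.1409e+00 2.0000e-04 1.5318e+00] 46.86 wt [-0.063  0.368  0.225] F [-1.6  0.   7.6] q7 -0.4295 jt [ -0.137 -92.279  -3.613 -18.354  -0.205  -0.573  -0.441]
```

drive_tool(translation=[[0,0,0]], angular=[[0,0,0]])

```text
t: 6.42
tool_pos: [593.9, 40.0, 109.9]
orientation: [3.141, 0.0, 1.532]
contact_force: [-2.1, -0.1, 7.8]
finger_gap: 0.546
```

```bash
python3 st.py
```

```text
6.425 [593.88  40.03 109.9 ] [3.1409 0.     1.532 ] 46.6 wt [-0.112  0.295  0.222] F [-2.1 -0.1  7.8] q7 -0.4293 jt [-4.7000e-02 -9.2238e+01 -3.6770e+00 -1.8347e+01 -9.4000e-02 -5.5600e-01
 -2.1500e-01]
```

drive_tool(translation=[[0,0,0],[0,0,0],[0,0,0],[0,0,0]], angular=[[0,0,-0.03],[0,0,-0.03],[0,0,-0.03],[0,0,-0.03]])

```text
t: 6.92
tool_pos: [593.8, 40.0, 109.9]
orientation: [3.141, 0.0, 1.411]
contact_force: [-1.9, -0.7, 8.0]
finger_gap: 0.546
```

```bash
python3 st.py
```

```text
6.925 [593.8   40.01 109.88] [3.1411 0.     1.4112] 46.63 wt [-0.103  0.567  0.382] F [-1.9 -0.7  8. ] q7 -0.5181 jt [ 5.7000e-01 -9.2047e+01 -3.2370e+00 -1.8657e+01  3.3000e-02 -6.7900e-01
  1.9700e-01]
```

drive_tool(translation=[[0,0,0],[0,0,0],[0,0,0],[0,0,0],[0,0,0],[0,0,0],[0,0,0],[0,0,0],[0,0,0],[0,0,0]], angular=[[0,0,-0.04],[0,0,-0.04],[0,0,-0.04],[0,0,-0.04],[0,0,-0.04],[0,0,-0.04],[0,0,-0.04],[0,0,-0.04],[0,0,0],[0,0,0]])

```text
t: 8.18
tool_pos: [593.6, 40.1, 109.9]
orientation: [3.142, -0.0, 1.092]
contact_force: [-4.1, 0.1, 9.5]
finger_gap: 0.544
```

```bash
python3 st.py
```

```text
8.175 [593.62  40.06 109.87] [ 3.1415e+00 -1.0000e-04  1.0918e+00] 46.49 wt [-0.053  0.749  0.083] F [-4.1  0.1  9.5] q7 -0.7497 jt [ 5.5000e-02 -9.1805e+01 -9.3200e-01 -1.9127e+01  1.2400e-01 -1.0580e+00
 -5.8000e-02]
```

drive_tool(translation=[[0,0,0],[0,0,0]], angular=[[0,0,0.003],[0,0,0]])

```text
t: 8.43
tool_pos: [593.6, 40.1, 109.9]
orientation: [3.142, -0.0, 1.095]
contact_force: [-4.4, 0.6, 8.6]
finger_gap: 0.551
```

```bash
python3 st.py
```

```text
8.425 [593.64  40.09 109.87] [ 3.1416e+00 -2.0000e-04  1.0946e+00] 47.04 wt [-0.014  0.787 -0.143] F [-4.4  0.6  8.6] q7 -0.7477 jt [ 3.2000e-02 -9.1812e+01 -1.0230e+00 -1.9103e+01  3.3800e-01 -1.0430e+00
  2.0100e-01]
```

drive_tool(translation=[[0,0,0],[0,0,0]], angular=[[0,0,0.003],[0,0,0]])

```text
t: 8.68
tool_pos: [593.6, 40.1, 109.9]
orientation: [3.142, -0.0, 1.097]
contact_force: [-4.3, -0.0, 9.0]
finger_gap: 0.544
```

```bash
python3 st.py
```

```text
8.675 [593.64  40.08 109.89] [ 3.1416e+00 -3.0000e-04  1.0974e+00] 46.49 wt [-0.076  0.78  -0.338] F [-4.3 -0.   9. ] q7 -0.7456 jt [-7.5000e-02 -9.1829e+01 -1.0930e+00 -1.9081e+01  4.9200e-01 -1.0330e+00
  3.7800e-01]
```

drive_tool(translation=[[-0.0004,0,0],[0,0,0],[0,0,0],[0,0,0],[0,0,0],[0,0,0]], angular=[[0,0,-0.01],[0,0,-0.01],[0,0,-0.01],[0,0,-0.01],[0,0,-0.01],[0,0,-0.01]], force=20)

```text
t: 9.43
tool_pos: [593.5, 40.1, 109.9]
orientation: [3.141, -0.001, 1.038]
contact_force: [-1.5, -0.4, 8.3]
finger_gap: 0.547
```

```bash
python3 st.py
```

```text
9.425 [593.53  40.07 109.89] [ 3.1409e+00 -5.0000e-04  1.0379e+00] 46.67 wt [-0.115  0.264  0.33 ] F [-1.5 -0.4  8.3] q7 -0.7888 jt [  0.447 -92.207  -0.724 -18.195  -0.199  -0.36   -0.192]
```

```bash
cat > b.py <<'E'
from cell import arm
s=arm.read_state(); print(s['t'],'yaw',s['orientation'][2].round(4),'wt',s['wrist_torque'].round(3),'F',s['contact_force'].round(1),'q7',s['q'][6].round(3),'j7',s['joint_torque'][6].round(3))
E
```

drive_tool(translation=[[0,0,0],[0,0,0]], angular=[[0,0,-0.012],[0,0,-0.012]])

```text
t: 9.68
tool_pos: [593.5, 40.1, 109.9]
orientation: [3.141, -0.001, 1.014]
contact_force: [-2.4, -0.0, 7.2]
finger_gap: 0.545
```

```bash
python3 b.py
```

```text
9.675 yaw 1.0139 wt [-0.087  0.249  0.386] F [-2.4 -0.   7.2] q7 -0.806 j7 -0.153
```

drive_tool(translation=[[0,0,0],[0,0,0]], angular=[[0,0,-0.012],[0,0,-0.012]])

```text
t: 9.93
tool_pos: [593.5, 40.1, 109.9]
orientation: [3.141, -0.001, 0.99]
contact_force: [-1.4, -0.1, 7.8]
finger_gap: 0.547
```

```bash
python3 b.py
```

```text
9.925 yaw 0.9899 wt [-0.076  0.283  0.41 ] F [-1.4 -0.1  7.8] q7 -0.823 j7 -0.155
```

drive_tool(translation=[[0,0,0],[0,0,0]], angular=[[0,0,-0.012],[0,0,-0.012]])

```text
t: 10.18
tool_pos: [593.5, 40.1, 109.9]
orientation: [3.141, -0.001, 0.966]
contact_force: [-1.8, -0.2, 8.3]
finger_gap: 0.541
```

```bash
python3 b.py
```

```text
10.175 yaw 0.9659 wt [-0.067  0.28   0.4  ] F [-1.8 -0.2  8.3] q7 -0.84 j7 -0.155
```

drive_tool(translation=[[0,0,0],[0,0,0]], angular=[[0,0,-0.012],[0,0,-0.012]])

```text
t: 10.42
tool_pos: [593.5, 40.1, 109.9]
orientation: [3.141, -0.001, 0.942]
contact_force: [-2.9, -0.0, 7.6]
finger_gap: 0.543
```

```bash
python3 b.py
```

```text
10.425 yaw 0.9419 wt [-0.038  0.285  0.416] F [-2.9 -0.   7.6] q7 -0.857 j7 -0.155
```

drive_tool(translation=[[0,0,0],[0,0,0]], angular=[[0,0,-0.012],[0,0,-0.012]])

```text
t: 10.68
tool_pos: [593.5, 40.1, 109.9]
orientation: [3.141, -0.001, 0.918]
contact_force: [-2.1, -0.3, 7.7]
finger_gap: 0.542
```

```bash
python3 b.py
```

```text
10.675 yaw 0.9179 wt [-0.046  0.336  0.377] F [-2.1 -0.3  7.7] q7 -0.875 j7 -0.155
```

drive_tool(translation=[[0,0,0],[0,0,0]], angular=[[0,0,-0.012],[0,0,-0.012]])

```text
t: 10.92
tool_pos: [593.5, 40.1, 109.9]
orientation: [3.141, -0.001, 0.894]
contact_force: [-1.3, -0.1, 7.6]
finger_gap: 0.545
```

```bash
python3 b.py
```

```text
10.925 yaw 0.8939 wt [-0.007  0.316  0.408] F [-1.3 -0.1  7.6] q7 -0.892 j7 -0.156
```

drive_tool(translation=[[0,0,0],[0,0,0]], angular=[[0,0,-0.012],[0,0,-0.012]])

```text
t: 11.18
tool_pos: [593.5, 40.1, 109.9]
orientation: [3.141, -0.001, 0.87]
contact_force: [-1.4, -0.0, 7.9]
finger_gap: 0.546
```

```bash
python3 b.py
```

```text
11.175 yaw 0.8699 wt [-0.035  0.33   0.372] F [-1.4 -0.   7.9] q7 -0.909 j7 -0.156
```

drive_tool(translation=[[0,0,0],[0,0,0]], angular=[[0,0,-0.012],[0,0,-0.012]])

```text
t: 11.42
tool_pos: [593.5, 40.2, 109.9]
orientation: [3.141, -0.001, 0.846]
contact_force: [-2.8, 0.4, 8.2]
finger_gap: 0.547
```

```bash
python3 b.py; python3 - <<'E'
from h import *
grab('wrist','w7')
im=load('w7')[0]; cv2.imwrite('pics/cw7.png',cv2.resize(im[180:320,220:420],None,fx=4,fy=4,interpolation=cv2.INTER_CUBIC)[:,:,::-1])
E
```

```text
11.425 yaw 0.8459 wt [-0.038  0.413  0.382] F [-2.8  0.4  8.2] q7 -0.926 j7 -0.156
```

View pics/cw7.png

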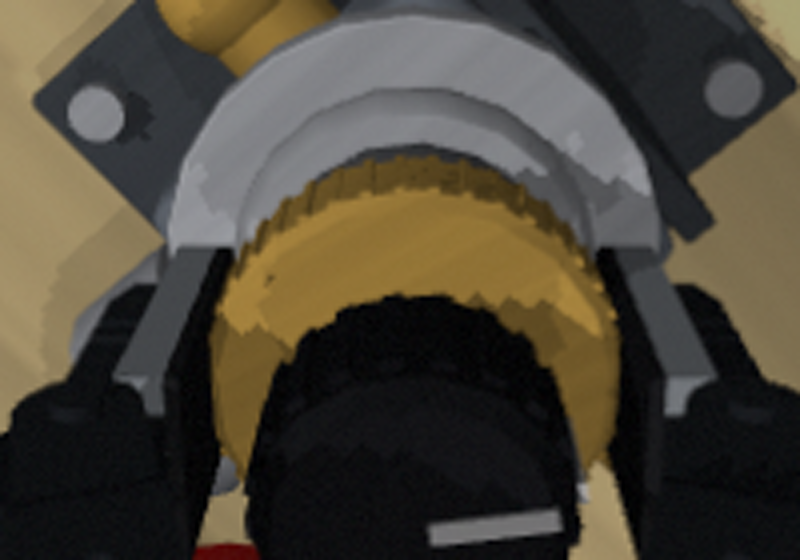

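drive_tool(translation=[[0,0,0],[0,0,0]], angular=[[0,0,-0.012],[0,0,-0.012]])

```text
t: 11.72
tool_pos: [593.5, 40.2, 109.9]
orientation: [3.141, -0.001, 0.822]
contact_force: [-2.2, -0.5, 8.3]
finger_gap: 0.544
```

```bash
python3 b.py
```

```text
11.725 yaw 0.822 wt [-0.043  0.361  0.42 ] F [-2.2 -0.5  8.3] q7 -0.943 j7 -0.152
```

drive_tool(translation=[[0,0,0],[0,0,0]], angular=[[0,0,-0.012],[0,0,-0.012]])

```text
t: 11.98
tool_pos: [593.5, 40.1, 109.9]
orientation: [3.141, -0.001, 0.798]
contact_force: [-2.1, 0.8, 7.9]
finger_gap: 0.543
```

```bash
python3 b.py
```

```text
11.975 yaw 0.798 wt [-0.002  0.399  0.377] F [-2.1  0.8  7.9] q7 -0.96 j7 -0.157
```

drive_tool(translation=[[0,0,0],[0,0,0]], angular=[[0,0,-0.012],[0,0,-0.012]])

```text
t: 12.22
tool_pos: [593.4, 40.2, 109.9]
orientation: [3.141, -0.001, 0.774]
contact_force: [-2.7, 0.5, 8.0]
finger_gap: 0.547
```

```bash
python3 b.py
```

```text
12.225 yaw 0.774 wt [-0.018  0.397  0.421] F [-2.7  0.5  8. ] q7 -0.977 j7 -0.157
```

drive_tool(translation=[[0,0,0],[0,0,0]], angular=[[0,0,-0.012],[0,0,-0.012]])

```text
t: 12.48
tool_pos: [593.4, 40.2, 109.9]
orientation: [3.141, -0.001, 0.75]
contact_force: [-2.6, 1.3, 8.5]
finger_gap: 0.545
```

```bash
python3 b.py
```

```text
12.475 yaw 0.75 wt [-0.007  0.435  0.33 ] F [-2.6  1.3  8.5] q7 -0.994 j7 -0.157
```

drive_tool(translation=[[0,0,0],[0,0,0]], angular=[[0,0,-0.012],[0,0,-0.012]])

```text
t: 12.72
tool_pos: [593.4, 40.2, 109.9]
orientation: [3.141, -0.001, 0.726]
contact_force: [-2.0, 0.5, 8.4]
finger_gap: 0.544
```

```bash
python3 b.py
```

```text
12.725 yaw 0.726 wt [0.001 0.468 0.404] F [-2.   0.5  8.4] q7 -1.011 j7 -0.157
```

drive_tool(translation=[[0,0,0],[0,0,0]], angular=[[0,0,-0.012],[0,0,-0.012]])

```text
t: 12.98
tool_pos: [593.4, 40.2, 109.9]
orientation: [3.141, -0.001, 0.702]
contact_force: [-2.4, -0.3, 7.7]
finger_gap: 0.55
```

```bash
python3 b.py
```

```text
12.975 yaw 0.702 wt [0.021 0.49  0.363] F [-2.4 -0.3  7.7] q7 -1.028 j7 -0.157
```

drive_tool(translation=[[0,0,0],[0,0,0]], angular=[[0,0,-0.012],[0,0,-0.012]])

```text
t: 13.22
tool_pos: [593.4, 40.2, 109.9]
orientation: [3.141, -0.001, 0.678]
contact_force: [-2.7, 0.8, 9.4]
finger_gap: 0.545
```

```bash
python3 b.py
```

```text
13.225 yaw 0.678 wt [0.027 0.441 0.407] F [-2.7  0.8  9.4] q7 -1.045 j7 -0.157
```

drive_tool(translation=[[0,0,0],[0,0,0]], angular=[[0,0,-0.012],[0,0,-0.012]])

```text
t: 13.48
tool_pos: [593.4, 40.2, 109.9]
orientation: [3.142, -0.001, 0.654]
contact_force: [-2.8, 1.2, 8.6]
finger_gap: 0.539
```

```bash
python3 b.py
```

```text
13.475 yaw 0.654 wt [0.003 0.506 0.387] F [-2.8  1.2  8.6] q7 -1.062 j7 -0.158
```

drive_tool(translation=[[0,0,0],[0,0,0]], angular=[[0,0,-0.012],[0,0,-0.012]])

```text
t: 13.72
tool_pos: [593.4, 40.3, 109.9]
orientation: [3.142, -0.001, 0.63]
contact_force: [-3.2, 0.4, 8.7]
finger_gap: 0.54
```

```bash
python3 b.py
```

```text
13.725 yaw 0.63 wt [0.039 0.515 0.352] F [-3.2  0.4  8.7] q7 -1.079 j7 -0.158
```

drive_tool(translation=[[0,0,0],[0,0,0]], angular=[[0,0,-0.012],[0,0,-0.012]])

```text
t: 13.98
tool_pos: [593.4, 40.2, 109.9]
orientation: [-3.142, -0.001, 0.606]
contact_force: [-3.0, 0.5, 8.3]
finger_gap: 0.543
```

```bash
python3 b.py
```

```text
13.975 yaw 0.606 wt [0.093 0.519 0.366] F [-3.   0.5  8.3] q7 -1.096 j7 -0.158
```

drive_tool(translation=[[0,0,0],[0,0,0]], angular=[[0,0,-0.012],[0,0,-0.012]])

```text
t: 14.22
tool_pos: [593.4, 40.2, 109.9]
orientation: [-3.142, -0.001, 0.582]
contact_force: [-2.9, 0.7, 8.4]
finger_gap: 0.547
```

```bash
python3 b.py
```

```text
14.225 yaw 0.582 wt [0.016 0.532 0.383] F [-2.9  0.7  8.4] q7 -1.113 j7 -0.158
```

drive_tool(translation=[[0,0,0],[0,0,0]], angular=[[0,0,-0.012],[0,0,-0.012]])

```text
t: 14.48
tool_pos: [593.4, 40.3, 109.9]
orientation: [-3.142, -0.001, 0.558]
contact_force: [-3.0, 0.0, 7.9]
finger_gap: 0.546
```

```bash
python3 b.py
```

```text
14.475 yaw 0.5582 wt [0.084 0.539 0.506] F [-3.   0.   7.9] q7 -1.13 j7 -0.297
```

drive_tool(translation=[[0,0,0]], angular=[[0,0,0]])

```text
t: 14.6
tool_pos: [593.4, 40.3, 109.9]
orientation: [-3.142, -0.001, 0.558]
contact_force: [-2.7, 0.4, 9.0]
finger_gap: 0.546
```

```bash
python3 b.py
```

```text
14.6 yaw 0.5583 wt [0.067 0.553 0.416] F [-2.7  0.4  9. ] q7 -1.13 j7 -0.526
```

drive_tool(translation=[[0,0,0],[0,0,0]], angular=[[0,0,-0.001],[0,0,0]])

```text
t: 14.85
tool_pos: [593.4, 40.3, 109.9]
orientation: [-3.142, -0.001, 0.558]
contact_force: [-3.0, 1.8, 8.8]
finger_gap: 0.545
```

```bash
python3 b.py
```

```text
14.85 yaw 0.5576 wt [0.048 0.565 0.462] F [-3.   1.8  8.8] q7 -1.131 j7 -0.48
```

drive_tool(translation=[[0,0,0],[0,0,0],[0,0,0],[0,0,0]], angular=[[0,0,0],[0,0,0],[0,0,0],[0,0,0]], fingers=0.066)

```text
t: 15.35
tool_pos: [593.3, 40.0, 109.3]
orientation: [-3.141, -0.0, 0.557]
contact_force: [-0.5, -0.1, -0.3]
finger_gap: 0.772
```

drive_tool(translation=[[0,0,0.015],[0,0,0.03],[0,0,0.03],[0,0,0.035],[0,0,0.035],[0,0,0.035],[0,0,0],[0,0,0]], angular=[[0,0,0],[0,0,0],[0,0,0],[0,0,0.17],[0,0,0.17],[0,0,0.17],[0,0,0.17],[0,0,0]], fingers=0.0854)

```text
t: 16.35
tool_pos: [593.2, 39.7, 290.1]
orientation: [3.141, -0.0, 1.236]
contact_force: [0.3, -0.8, 0.1]
finger_gap: 1.0
```

```bash
python3 st.py; python3 - <<'E'
from h import *
grab('wrist','w8')
im=load('w8')[0]; cv2.imwrite('pics/cw8.png',cv2.resize(im[120:270,230:430],None,fx=4,fy=4,interpolation=cv2.INTER_CUBIC)[:,:,::-1])
# pointer headings
def head(f,box):
    im=load(f)[0]; u0,v0,u1,v1=box; c=im[v0:v1,u0:u1].astype(int)
    m=((c.min(2)>95)&(c.max(2)-c.min(2)<30)).astype(np.uint8)
    k,l,s,cc=cv2.connectedComponentsWithStats(m)
    for i in range(1,k):
        if s[i,4]<12: continue
        ys,xs=np.where(l==i); P=np.array([onz(f,(x+u0,y+v0),160)[:2] for x,y in zip(xs,ys)])
        w,V=np.linalg.eigh(np.cov(P.T)); d=V[:,1]; cen=P.mean(0)
        print(f,s[i],cen.round(1),'ang',np.degrees(np.arctan2(d[1],d[0])).round(1),'len',4*np.sqrt(w[1]))
u,v=proj('w8',[[593.5,40,160]])[0]; print(u,v)
head('w2',(308,205,352,243))
head('w8',(int(u)-15,int(v)-15,int(u)+16,int(v)+16))
E
```

```text
16.35 [593.19  39.73 290.15] [ 3.1411e+00 -4.0000e-04  1.2356e+00] 85.37 wt [ 0.032 -0.01  -0.004] F [ 0.3 -0.8  0.1] q7 -0.5686 jt [  0.742 -91.143  -3.025 -27.09    0.602   0.188   2.733]
324.36788535517553 194.78465860374942
w2 [22 19 16 11 59] [599.1  35.5] ang 146.5 len 13.914776550427586
w8 [17 16 11  5 27] [598.6  35.5] ang 145.5 len 12.682274233095088
```

View pics/cw8.png

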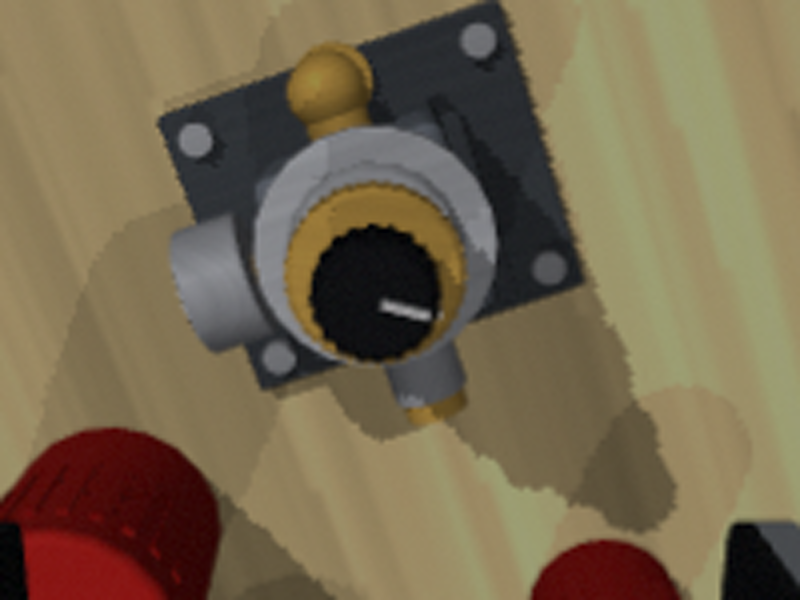

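The knob pointer reads 146.5° before and 145.5° after, so it hasn't turned within measuring error, and the ring held 0.46 N m against its stop. Next is the cover.

drive_tool(translation=[[0.006,-0.037,0],[0.007,-0.038,0],[0.007,-0.038,0],[0.007,-0.038,0],[0.006,-0.038,0],[0,0,0],[0,0,0],[0,0,0]], angular=[[0,0,0],[0,0,0],[0,0,0],[0,0,0],[0,0,0],[0,0,0],[0,0,0],[0,0,0]])

```text
t: 17.4
tool_pos: [626.3, -147.9, 289.4]
orientation: [-3.141, -0.0, 1.237]
contact_force: [0.2, -0.9, -1.0]
finger_gap: 0.998
```

```bash
cat > red.py <<'E'
from h import *
def red(f,box):
    im=load(f)[0]; u0,v0,u1,v1=box; h=cv2.cvtColor(im,cv2.COLOR_RGB2HSV)
    m=(((h[...,0]<6)|(h[...,0]>174))&(h[...,1]>150)&(h[...,2]>30)).astype(np.uint8)
    r=np.zeros_like(m); r[v0:v1,u0:u1]=1; m&=r
    k,l,s,c=cv2.connectedComponentsWithStats(m); return [(s[i],c[i].round(1)) for i in range(1,k) if s[i,4]>150]
E
python3 - <<'E'
from red import *
s=arm.read_state(); print(s['t'],s['tool_pos'],s['orientation'])
grab('wrist','w9'); print(red('w9',(0,0,640,400)))
print(proj('w9',[[626,-149,72]]))
E
```

```text
17.4 [ 626.32730184 -147.88173674  289.39064609] [-3.14138235e+00 -2.28106625e-04  1.23688775e+00]
[(array([ 120,  115,   98,   74, 5676], dtype=int32), array([166.9, 149.7])), (array([ 300,  151,   49,   52, 1956], dtype=int32), array([324.1, 177. ])), (array([ 304,  228,   32,   41, 1073], dtype=int32), array([319.9, 248.5]))]
[[324.2348622  179.30566488]]
```

View pics/w9.png

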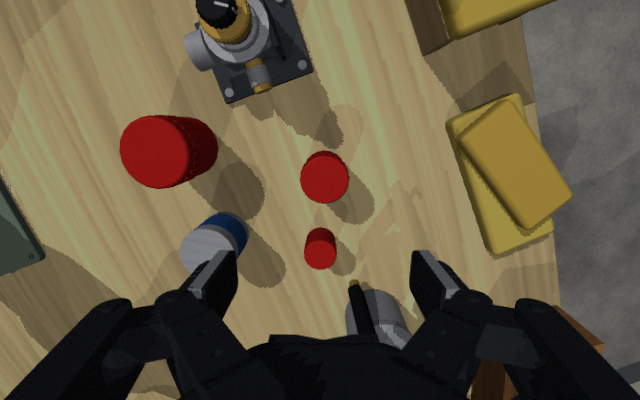

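drive_tool(translation=[[0,-0.001,-0.035],[0,0,-0.035],[0,0,-0.035],[0,0,-0.03],[0,0,0],[0,0,0],[0,0,0]], angular=[[0,0,0],[0,0,0],[0,0,0],[0,0,0],[0,0,0],[0,0,0],[0,0,0]])

```text
t: 18.32
tool_pos: [626.8, -150.0, 155.6]
orientation: [3.14, -0.0, 1.237]
contact_force: [-0.9, -0.1, -0.3]
finger_gap: 1.0
```

```bash
python3 - <<'E'
from red import *
s=arm.read_state(); print(s['t'],s['tool_pos'],s['orientation'])
grab('wrist','w10'); print(red('w10',(230,0,420,400)))
a=np.linspace(0,2*np.pi,72)
for c in [(626,-149),(627,-149),(626,-148)]:
  for f in 'w9','w10':
    for z in (72,):
        p=proj(f,np.c_[c[0]+31*np.cos(a),c[1]+31*np.sin(a),np.full(72,z)]); print(c,f,p.min(0).round(1),p.max(0).round(1))
im=load('w10')[0]; cv2.imwrite('pics/cw10.png',cv2.resize(im[130:280,220:420],None,fx=4,fy=4,interpolation=cv2.INTER_CUBIC)[:,:,::-1])
E
```

```text
18.325 [ 626.78858017 -149.97465577  155.6372038 ] [ 3.13988732e+00 -2.55507048e-04  1.23669435e+00]
[(array([ 286,  161,   75,   82, 4729], dtype=int32), array([323. , 202.7])), (array([ 294,  267,   47,   65, 2446], dtype=int32), array([317.2, 299.8]))]
(626, -149) w9 [299.4 154.3] [349.  203.2]
(626, -149) w10 [284.4 169.9] [361.2 243.7]
(627, -149) w9 [300.2 154.1] [349.8 203. ]
(627, -149) w10 [285.5 169.5] [362.4 243.3]
(626, -148) w9 [299.2 153.5] [348.8 202.5]
(626, -148) w10 [283.9 168.7] [360.8 242.6]
```

View pics/cw10.png

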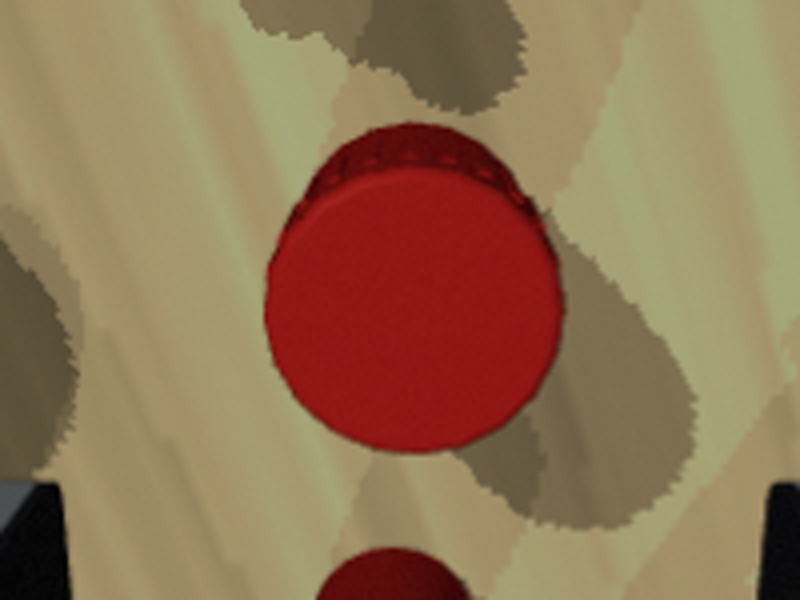

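drive_tool(translation=[[-0.0006,0.0008,-0.025],[0,0,-0.025],[0,0,0]], angular=[[0,0,0],[0,0,0],[0,0,0]])

```text
t: 18.75
tool_pos: [625.2, -149.1, 103.6]
orientation: [-3.14, 0.0, 1.237]
contact_force: [-0.1, 0.1, 0.9]
finger_gap: 0.999
```

```bash
python3 st.py; python3 - <<'E'
from h import *
grab('wrist','w11')
E
```

```text
18.75 [ 625.18 -149.06  103.59] [-3.1397e+00  3.0000e-04  1.2369e+00] 85.32 wt [0.004 0.036 0.007] F [-0.1  0.1  0.9] q7 -0.3067 jt [ -0.114 -99.581  -1.838 -19.999   0.153  -0.931  -0.129]
```

View pics/w11.png

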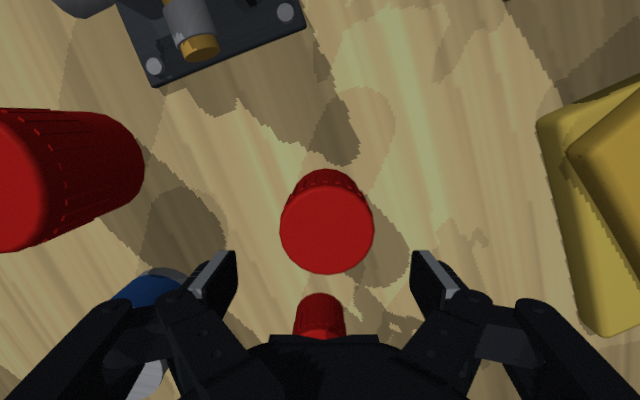

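drive_tool(translation=[[0.0005,0,-0.015],[0,0,-0.02],[0,0,-0.02],[0,0,-0.014],[0,0,-0.007],[0,0,0],[0,0,0]], angular=[[0,0,0],[0,0,0],[0,0,0],[0,0,0],[0,0,0],[0,0,0],[0,0,0]])

```text
t: 19.68
tool_pos: [626.5, -149.3, 28.8]
orientation: [3.141, -0.0, 1.237]
contact_force: [0.3, 0.0, 0.5]
finger_gap: 1.001
```

```bash
python3 st.py; python3 - <<'E'
from h import *
grab('wrist','w12')
E
```

```text
19.675 [ 626.49 -149.25   28.83] [ 3.1409e+00 -1.0000e-04  1.2367e+00] 85.46 wt [-0.009 -0.068 -0.065] F [0.3 0.  0.5] q7 -0.3249 jt [-3.50000e-02 -1.05221e+02 -1.72900e+00 -1.83600e+01  1.50000e-02
 -9.00000e-03 -2.00000e-03]
```

View pics/w12.png

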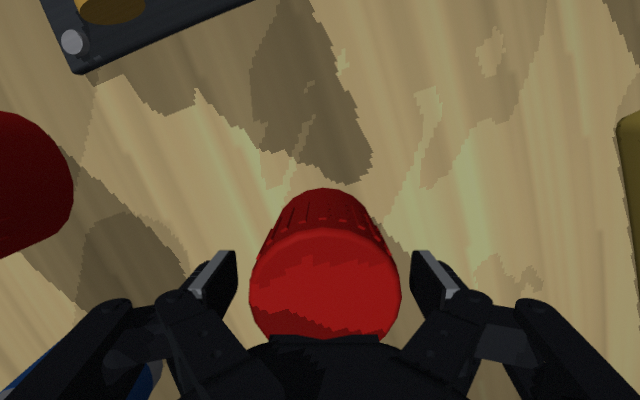

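drive_tool(translation=[[0,0,0],[0,0,0],[0,0,0],[0,0,0],[0,0,0],[0,0,0]], angular=[[0,0,0],[0,0,0],[0,0,0],[0,0,0],[0,0,0],[0,0,0]], fingers=0.056, force=35)

```text
t: 20.48
tool_pos: [626.4, -149.2, 28.9]
orientation: [3.141, -0.0, 1.237]
contact_force: [-2.4, 0.6, 8.3]
finger_gap: 0.731
```

```bash
python3 st.py
```

```text
20.475 [ 626.37 -149.25   28.94] [ 3.1411 -0.      1.2367] 62.39 wt [ 0.17   0.567 -0.05 ] F [-2.4  0.6  8.3] q7 -0.325 jt [-8.40000e-02 -1.01517e+02 -1.61800e+00 -1.82030e+01  1.40000e-01
 -7.21000e-01  3.70000e-02]
```

drive_tool(translation=[[0,0,0.005],[0,0,0.01],[0,0,0.025],[0,0,0.04],[0,0,0.04],[0,0,0.03],[0,0,0],[0,0,0]], angular=[[0,0,0],[0,0,0],[0,0,0],[0,0,0],[0,0,0],[0,0,0],[0,0,0],[0,0,0]])

```text
t: 21.48
tool_pos: [625.9, -149.1, 178.0]
orientation: [-3.141, 0.0, 1.237]
contact_force: [-0.4, -0.5, -0.2]
finger_gap: 0.728
```

```bash
python3 st.py; python3 - <<'E'
from h import *
grab('wrist','w13'); grab('scene','s13')
im=load('s13')[0]; cv2.imwrite('pics/cs13.png',cv2.resize(im[110:260,200:360],None,fx=4.5,fy=4,interpolation=cv2.INTER_CUBIC)[:,:,::-1])
E
```

```text
21.475 [ 625.9  -149.14  177.96] [-3.1409e+00  1.0000e-04  1.2369e+00] 62.19 wt [-0.053 -0.013  0.004] F [-0.4 -0.5 -0.2] q7 -0.2871 jt [ 3.60000e-02 -1.04326e+02 -2.23300e+00 -2.51300e+01  5.00000e-03
  8.90000e-02  1.20000e-02]
```

View pics/w13.png

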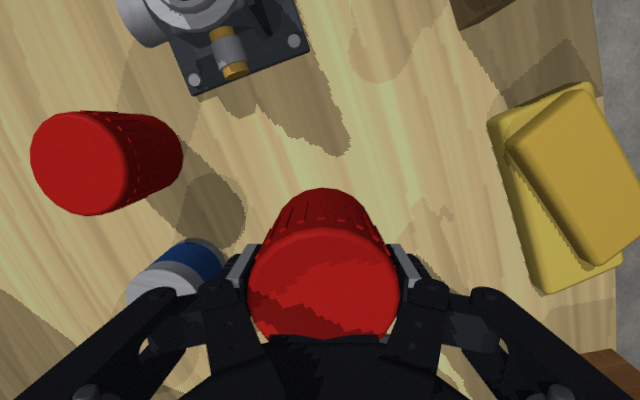

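View pics/cs13.png

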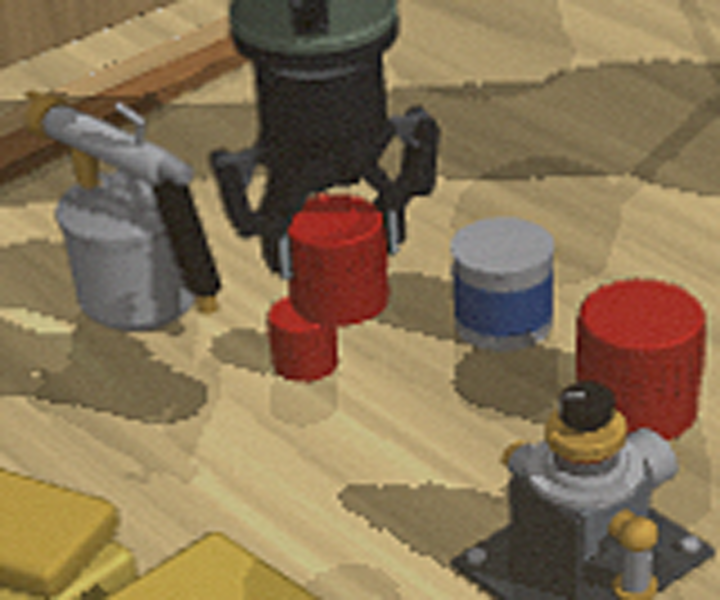

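drive_tool(translation=[[0,0,0.03],[0,0,0.025],[-0.006,0.036,0],[-0.007,0.038,0],[-0.007,0.038,0],[-0.007,0.039,0],[-0.0055,0.0383,0],[0,0,0],[0,0,0],[0,0,0]], angular=[[0,0,0],[0,0,0],[0,0,0],[0,0,0],[0,0,0],[0,0,0],[0,0,0],[0,0,0],[0,0,0],[0,0,0]])

```text
t: 22.82
tool_pos: [593.7, 39.1, 233.0]
orientation: [-3.141, 0.001, 1.235]
contact_force: [0.2, 0.5, -1.2]
finger_gap: 0.731
```

```bash
python3 st.py; python3 - <<'E'
from h import *
grab('scene','s14');grab('wrist','w14')
im=load('s14')[0]; cv2.imwrite('pics/cs14.png',cv2.resize(im[110:270,260:400],None,fx=4,fy=3.7,interpolation=cv2.INTER_CUBIC)[:,:,::-1])
E
```

```text
22.825 [593.74  39.05 233.01] [-3.1412e+00  5.0000e-04  1.2355e+00] 62.4 wt [-0.001  0.044  0.019] F [ 0.2  0.5 -1.2] q7 -0.5789 jt [-7.3800e-01 -9.2087e+01 -1.8430e+00 -2.4614e+01  1.0000e-02 -1.0000e-03
  9.0000e-03]
```

View pics/cs14.png

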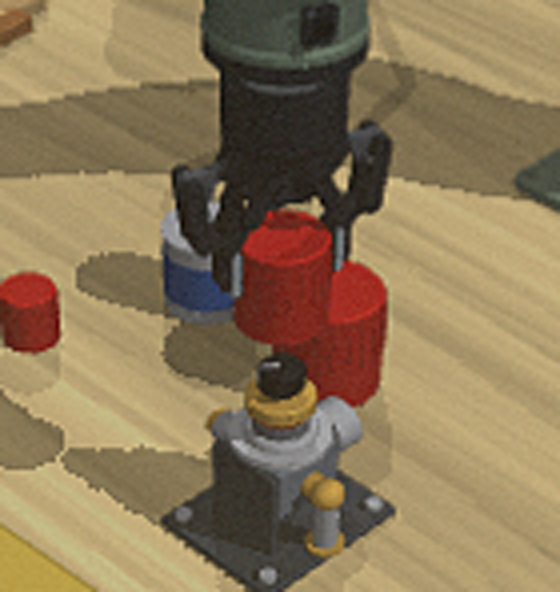

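View pics/w14.png

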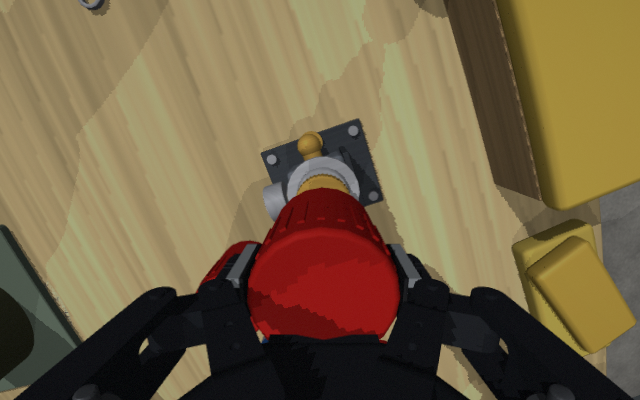

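drive_tool(translation=[[-0.0001,0.001,0],[0,0,-0.015],[0,0,-0.015],[0,0,-0.012],[0,0,0],[0,0,0]], angular=[[0,0,0],[0,0,0],[0,0,0],[0,0,0],[0,0,0],[0,0,0]])

```text
t: 23.68
tool_pos: [593.8, 41.1, 191.6]
orientation: [3.141, -0.0, 1.237]
contact_force: [0.7, -0.5, -0.3]
finger_gap: 0.73
```

```bash
python3 st.py; python3 - <<'E'
from h import *
grab('wrist','w15');grab('scene','s15')
a=load('w15')[0][100:260,220:420]; b=load('s15')[0][150:270,270:390]
cv2.imwrite('pics/c15.png',np.hstack([cv2.resize(a,(400,400),interpolation=cv2.INTER_CUBIC),cv2.resize(b,(400,400),interpolation=cv2.INTER_CUBIC)])[:,:,::-1])
E
```

```text
23.675 [593.79  41.12 191.62] [ 3.1412e+00 -3.0000e-04  1.2367e+00] 62.34 wt [-0.002 -0.011  0.025] F [ 0.7 -0.5 -0.3] q7 -0.5933 jt [-3.0000e-03 -9.2541e+01 -1.6740e+00 -2.2566e+01  2.2000e-02 -4.0000e-02
 -5.0000e-03]
```

View pics/c15.png

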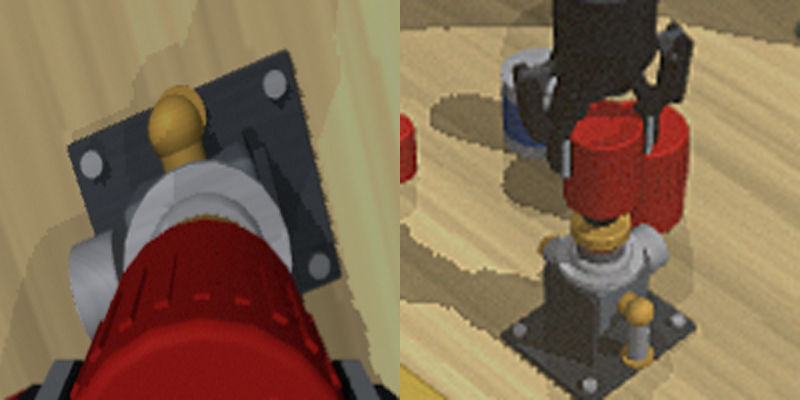

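drive_tool(translation=[[-0.0002,-0.001,0],[0,0,-0.01],[0,0,-0.012],[0,0,-0.012],[0,0,-0.01],[0,0,-0.006],[0,0,0],[0,0,0]], angular=[[0,0,0],[0,0,0],[0,0,0],[0,0,0],[0,0,0],[0,0,0],[0,0,0],[0,0,0]])

```text
t: 24.78
tool_pos: [593.6, 40.2, 141.6]
orientation: [3.141, -0.0, 1.237]
contact_force: [-0.9, 0.2, -1.4]
finger_gap: 0.731
```

```bash
python3 st.py; python3 - <<'E'
from h import *
grab('wrist','w16');grab('scene','s16')
a=load('w16')[0][100:260,220:420]; b=load('s16')[0][150:270,270:390]
cv2.imwrite('pics/c16.png',np.hstack([cv2.resize(a,(400,400),interpolation=cv2.INTER_CUBIC),cv2.resize(b,(400,400),interpolation=cv2.INTER_CUBIC)])[:,:,::-1])
E
```

```text
24.775 [593.57  40.16 141.6 ] [ 3.1412e+00 -3.0000e-04  1.2368e+00] 62.41 wt [-0.019  0.009  0.006] F [-0.9  0.2 -1.4] q7 -0.6071 jt [-2.8000e-02 -9.5012e+01 -1.5790e+00 -2.0415e+01  1.8000e-02 -2.0000e-02
 -3.0000e-03]
```

View pics/c16.png

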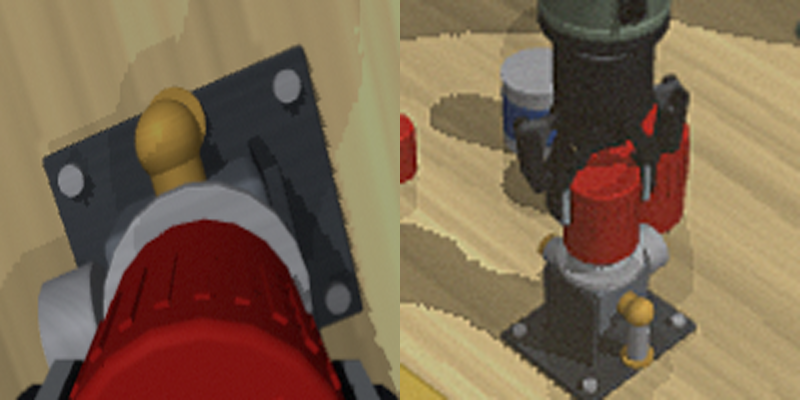

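drive_tool(translation=[[0,0,-0.004],[0,0,-0.003],[0,0,-0.002],[0,0,-0.002],[0,0,0]], angular=[[0,0,0],[0,0,0],[0,0,0],[0,0,0],[0,0,0]])

```text
t: 25.5
tool_pos: [593.4, 40.1, 130.1]
orientation: [-3.141, 0.0, 1.237]
contact_force: [-0.4, 0.1, -0.6]
finger_gap: 0.731
```

```bash
python3 st.py
```

```text
25.5 [593.37  40.12 130.15] [-3.1414  0.      1.2368] 62.46 wt [ 0.002 -0.007 -0.039] F [-0.4  0.1 -0.6] q7 -0.6105 jt [-1.7000e-02 -9.5847e+01 -1.5360e+00 -1.9910e+01  2.7000e-02 -8.2000e-02
 -1.2000e-02]
```

drive_tool(translation=[[0,0,-0.0015],[0,0,-0.001],[0,0,-0.001],[0,0,0]], angular=[[0,0,0],[0,0,0],[0,0,0],[0,0,0]])

```text
t: 26.0
tool_pos: [593.3, 40.1, 126.7]
orientation: [-3.141, 0.0, 1.237]
contact_force: [0.2, -0.5, -0.2]
finger_gap: 0.726
```

```bash
python3 st.py
```

```text
26.0 [593.34  40.09 126.69] [-3.1414e+00  1.0000e-04  1.2368e+00] 61.99 wt [ 0.059 -0.049  0.022] F [ 0.2 -0.5 -0.2] q7 -0.6115 jt [-9.0000e-03 -9.6196e+01 -1.5300e+00 -1.9805e+01  2.0000e-02 -4.0000e-02
 -6.0000e-03]
```

drive_tool(translation=[[0,0,-0.0007],[0,0,-0.0007],[0,0,0]], angular=[[0,0,0],[0,0,0],[0,0,0]])

```text
t: 26.38
tool_pos: [593.3, 40.1, 125.3]
orientation: [-3.141, 0.0, 1.237]
contact_force: [-0.1, 0.2, -1.6]
finger_gap: 0.729
```

```bash
python3 st.py
```

```text
26.375 [593.34  40.09 125.31] [-3.1414e+00  1.0000e-04  1.2368e+00] 62.3 wt [-0.016 -0.076 -0.02 ] F [-0.1  0.2 -1.6] q7 -0.6119 jt [-8.0000e-03 -9.6322e+01 -1.5280e+00 -1.9757e+01  1.8000e-02 -2.7000e-02
 -4.0000e-03]
```

drive_tool(translation=[[0,0,-0.0005],[0,0,-0.0004],[0,0,0]], angular=[[0,0,0],[0,0,0],[0,0,0]])

```text
t: 26.75
tool_pos: [593.4, 40.1, 124.9]
orientation: [3.141, -0.0, 1.237]
contact_force: [-2.8, -0.6, 7.8]
finger_gap: 0.725
```

```bash
python3 st.py
```

```text
26.75 [593.43  40.12 124.93] [ 3.1413e+00 -1.0000e-04  1.2368e+00] 61.93 wt [-0.029  0.6    0.032] F [-2.8 -0.6  7.8] q7 -0.6122 jt [-6.7000e-02 -9.1617e+01 -1.3860e+00 -1.9444e+01  1.2800e-01 -8.2600e-01
 -6.0000e-03]
```

drive_tool(translation=[[0,0,0],[0,0,0],[0,0,0],[0,0,0],[0,0,0]], angular=[[0,0,0],[0,0,0],[0,0,0],[0,0,0],[0,0,0]], fingers=0.0854)

```text
t: 27.38
tool_pos: [593.4, 40.1, 124.4]
orientation: [-3.141, 0.0, 1.237]
contact_force: [0.6, 0.8, 0.5]
finger_gap: 1.001
```

```bash
python3 st.py; python3 - <<'E'
from h import *
grab('wrist','w17')
E
```

```text
27.375 [593.37  40.07 124.44] [-3.1414  0.      1.2367] 85.51 wt [ 0.021 -0.009  0.035] F [0.6 0.8 0.5] q7 -0.6122 jt [-2.0000e-03 -9.5884e+01 -1.5120e+00 -1.9565e+01  1.4000e-02  1.0000e-03
  0.0000e+00]
```

View pics/w17.png

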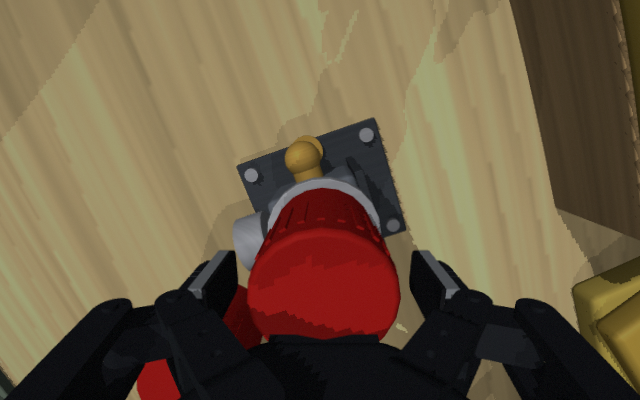

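Both fingers are clear of the cover, so I'm lifting straight up.

drive_tool(translation=[[0,0,0.01],[0,0,0.02],[0,0,0.035],[0,0,0.04],[0,0,0.04],[0,0,0.03],[0,0,0],[0,0,0]], angular=[[0,0,0],[0,0,0],[0,0,0],[0,0,0],[0,0,0],[0,0,0],[0,0,0],[0,0,0]])

```text
t: 28.42
tool_pos: [593.1, 40.1, 299.2]
orientation: [-3.141, 0.0, 1.237]
contact_force: [-0.2, -0.3, -0.2]
finger_gap: 0.999
```

```bash
python3 st.py; python3 - <<'E'
from red import *
for n in ['wrist','scene','top']: grab(n,n[0]+'18')
a=np.linspace(0,2*np.pi,72)
print(red('w18',(250,100,400,260)))
for z,r in ((168,30.5),(96,31)):
    p=proj('w18',np.c_[593.5+r*np.cos(a),40+r*np.sin(a),np.full(72,z)]); print(z,p.min(0).round(1),p.max(0).round(1))
A=load('w18')[0][120:280,230:430]; b=load('s18')[0][150:270,260:410]
cv2.imwrite('pics/c18.png',np.hstack([cv2.resize(A,(400,400),interpolation=cv2.INTER_CUBIC),cv2.resize(b,(400,400),interpolation=cv2.INTER_CUBIC)])[:,:,::-1])
# moved objects: diff
for n in ('scene','top'):
    d=cv2.absdiff(load(n+'0')[0],load(n[0]+'18')[0]).max(2); cv2.imwrite('pics/d_%s.png'%n,((d>60)*255).astype(np.uint8))
E
```

```text
28.425 [593.13  40.08 299.21] [-3.1410e+00  2.0000e-04  1.2368e+00] 85.33 wt [-0.    -0.003 -0.   ] F [-0.2 -0.3 -0.2] q7 -0.5616 jt [-1.0000e-03 -9.1651e+01 -1.6710e+00 -2.7560e+01  5.0000e-03  1.2800e-01
  1.3000e-02]
[(array([ 293,  156,   63,   69, 3323], dtype=int32), array([323.4, 190.8])), (array([ 250,  225,   36,   35, 1076], dtype=int32), array([265.7, 243.8]))]
168 [293.1 163.1] [356.3 224.6]
96 [298.8 154.5] [350.4 205.2]
```

View pics/c18.png

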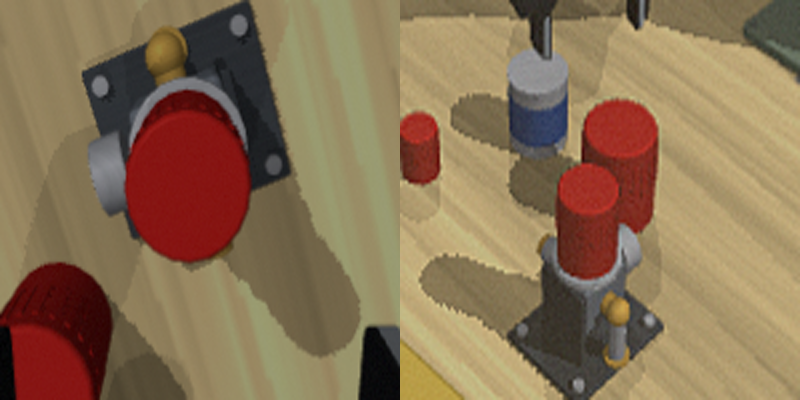

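View pics/s18.png

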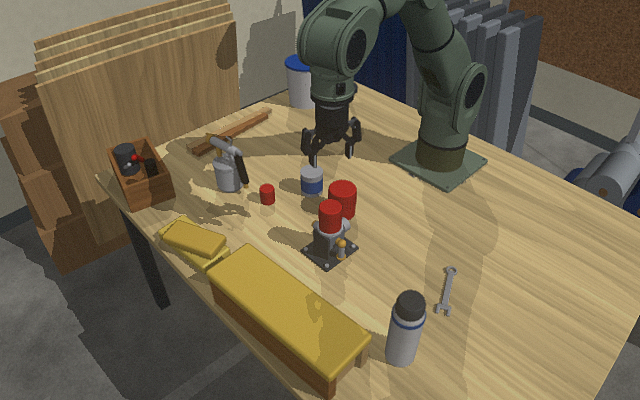

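View pics/d_scene.png

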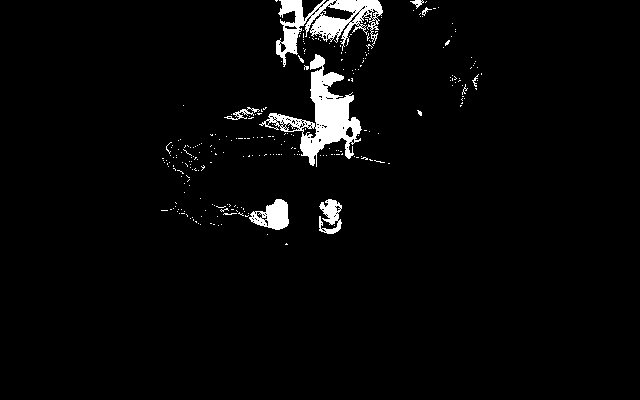

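The cover's edges match the prediction for standing upright with its top at 168 mm (u 293–356, bottom edge 225 px). The difference image shows that only the cover, the arm and shadows changed.

```bash
python3 -c "
from cell import arm
print(arm.sign_off(), arm.read_state()['t'])"
```

```text
the job is handed in; nothing more can be done
the job is handed in; nothing more can be done
```

The lock ring is tight and the medium red cover stands home and upright on the regulator. I let go, backed off and handed the job in at about 28.6 s of the 72 s allowed.

- **Lock ring:** I turned it about 1.01 rad clockwise in small steps, at 35 N grip and then 20 N. The drag was about 0.38 N m until the torque rose at the stop. It still held 0.42–0.46 N m standing still, against 0.25–0.3 N m when loose.
- **Torque at the stop:** one reading touched 0.506 N m, just over the 0.5 N m limit. The readings scatter by about 0.05 N m.
- **Knob:** the pointer line read 146.5° before and 145.5° after, which is within measuring error. I saw no contact with the knob.
- **Cover:** I lowered it until it met the shoulder at about 8 N, with its rim measured at 96.0 mm as expected. After release, its outline in the wrist camera matched an upright cover with its top at 168 mm to within about 1 pixel.
- **Other objects:** a before-and-after comparison of the scene camera showed only the cover, the arm and shadows changed. The tin, flask, spanner and gun stayed where they were.

No check failed. The only disagreement was 1–2 mm between the fixed cameras' estimates of the regulator's axis (y 39.0 and 41.3 mm). I used the wrist camera and the ring grasp instead.

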